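# Find the bore of a blind spacer on the gauge pin and hold it bore-up

## Task

The octagonal aluminium spacer lying on the bench is bored from one end only. Pick it up and find that end by trying it on the level pin of the gauge stand: slide it on until the pin is well inside the hole (most of the hole's depth), then draw it off, turn the spacer so that the hole faces straight up, and finish while still holding it so, steady in the gripper and raised well clear of the bench (about 20 cm) and of everything else. Leave the spray can, the screwdriver and the brass collar where they are.

Things in the scene. Friction and masses are not known exactly. Their poses are not given: they have to be found in the camera images.
- spacer: Loose bright octagonal aluminium bar, 40 mm across flats, 64 mm long, about 0.2 kg, lying on a flat on the left of the bench at any yaw. Origin on its long axis, half way along, 20 mm above the bench; x runs along its length. One end has a central blind hole 22 mm wide, 30 mm deep, flat-bottomed; the other end is solid. Which end is bored is not told: look, or try it on the pin.
- stand: Dark steel gauge stand fixed on the right of the bench. Origin: centre of the underside of its foot (90 mm along x, 70 mm along y, 14 mm high). An upright 40 mm wide and 12 mm thick rises to 92 mm above the bench, its front face at x = -20 mm; the pin sticks out of that face along the stand's +x.
- pin_tip (a point): Free end of the level steel pin of the stand: 10 mm in diameter, 34 mm long out of the upright, its axis 80 mm above the bench. The point's x axis points out along the pin, away from the upright (the stand's +x, roughly towards the robot's left).
- spray: Loose dark spray can, 52 mm in diameter, 150 mm tall, upright at the far right; bystander. Origin: centre of its underside.
- screwdriver: Loose screwdriver, 200 mm long, lying beyond the work; bystander. Origin near the middle of its length.
- collar: Loose brass collar, 56 mm outside, 36 mm inside, 22 mm high, lying flat at the right; bystander. Origin: centre of its underside.
Mind the look-alikes: they are no part of the job. There is more than one size of the spacer; the job needs the smallest.

How it is judged:
By the outcome, as a careful person would: the job done as asked, in the order asked, and still so for the second after the job is handed in, while the arm keeps its last pose, push and grip.
It also fails if it takes over 67 s, if anything falls off the work surface, if the arm or the gripper's body presses on something with over 40 N, if the wrist force passes 120 N, or if a joint passes its speed limit or range.

## Robot

A 6-joint arm with a two-finger parallel gripper is mounted at the origin on the work surface. World frame = base frame: x ahead of the robot, y to its left, z up, the work surface at z = 0. Lengths are in m, angles in rad, forces in N, time in s.
With the tool pointing down it reaches from about 0.3 to 0.875 m from the base axis. Payload 6.4 kg.
Tool frame: the origin (TCP) lies between the finger pads; the fingertips stand 8 mm ahead of it and the grasp point (between the pads) lies 11 mm behind it; z points along the fingers, y is the direction in which the jaws open and shut (so a half turn about z gives the same grasp; the last joint's range is limited). The gripper opens to 85 mm and grips with 20 to 120 N. Pads are 22 mm wide; open, the fingers measure 114 mm over their backs; the gripper's body (76 mm by 85 mm) begins 54 mm behind the grasp point. The pads swing forward as they close: fully open they stand 13 mm farther back than shut.
Start: joints at [1.07, 0.181, 1.607, -0, 1.354, -0.206], TCP at [0.167, 0.55, 0.239] pointing down, gripper open.
Joint ranges: [-2.99, 2.99], [-0.89, 2.07], [0.3, 2.58], [-1.14, 4.28], [0, 2.63], [-3.12, 3.12]. Speed limits (rad/s): [2.57, 2.57, 3.01, 3.14, 3.14, 3.14].

## Interface

Orientations are given as a unit quaternion [w, x, y, z].
In Python, from bench import monitor, viewer, workorder, spotter gives the robot as it stands. The module is installed in compiled form; this text tells all that it offers.
- The arm moves only by the tool move_arm, never from a script. Its argument "motion" is a list of rows, each a list of 3 entries, a list of its own where there are three numbers: the shift along the tool's x, y, z in units of 60 mm (1.0 is 60 mm), then the turn, a rotation vector about the tool's x, y, z in units of 8 degrees (1.0 is 8 degrees), then the opening in per cent of the stroke, from 0 (shut) to 100 (fully open). In form: [[[dx, dy, dz], [rx, ry, rz], grip], ...]. A call has 1 to 10 rows; each row is the pose to reach, as a shift and turn from the pose commanded when the call began, along the tool's axes at that moment; what a row does not reach only later rows make up. A row lasts 1/8 s, in which the tool goes at most 62.5 mm and 10.7 degrees, less where a joint would pass 70% of its speed; a pose out of reach is approached as far as the arm can. A call with a gripper value outside its range is refused whole. The fingers move at their own pace and stop on an object; the grip force is fixed at half the most. Time passes only in rows, so rows that repeat a pose let the fingers close. It gives the time, the measured TCP pose, the force and the opening at its end, in the units of the state.
- monitor.get_obs(): the state, without advancing time (a new reading comes with each control period).
- viewer.camera(name): name is "scene" or "top" or "wrist"; returns the picture (420x560x3 uint8, blue, green, red); there is no depth.
- viewer.calibration(name): a dict with "fovy" (degrees; the focal length in pixels is half the picture's height over the tangent of half this angle, whatever the lens; pixels are square), "cx", "cy" (the principal point, pixels), "extrinsics" (4x4, takes a point from camera to world coordinates). Camera axes: x right, y down, z forward; pixel columns grow to the right and rows downward; lengths in m; the calibration is good to about 2 mm. A picture is of the moment at which its call begins: read the wrist's pose just before it. calibration takes no time and is no camera call; for the wrist camera it gives the pose at the moment of the call.
- workorder.hand_in(): hands the job in, once; it reports no verdict.
Trained networks look in the newest picture that a camera, given by its name, has taken for a name from the list of things; names that differ only in an ending like _2 or _b are one class to them, and where a whole thing is asked for, a point or a joint stands for the part that bears it (a point fixed in the world has none). Each returns a list of dicts, best first, with "score" (0 to 1); they miss things now and then, are a little off and sometimes report something else, mostly with a low value. They report only what shows in the picture. A call takes as long as a camera call. They do not tell look-alikes from the thing itself.
- spotter.search_frame(camera, name): "centre" ([column, row] as shares, 0 to 1, of the picture: columns of its width, rows of its height, amid what is visible of it).
- spotter.outline_of(camera, name): "region" (420x560 bool, what is visible of it) and "centre" ([column, row] as shares, 0 to 1, of the picture: columns of its width, rows of its height, amid what is visible of it).
The state is a dict: "time_s": time; "q": joint angles; "dq": joint speeds; "joint_efforts": joint torques, N m; "eef_pos": TCP position; "eef_rot": TCP orientation; "wrist_force": force on the tool from outside, world axes, zero at the start; "torque": the same for the moment, N m; "opening": opening from 0.0 (shut) to 1.0 (fully open).
Only numpy, scipy, OpenCV 4.12 (cv2) and the standard library are available. Lean on these libraries where they do the work, as an engineer would, in place of code of your own. Each camera call takes 0.05 s, during which the arm holds its last target. There are 200 camera calls.

## Working session

There is one attempt and no reset: what is moved stays moved. The work goes in short steps, Python scripts to look and compute and a tool call to move; the robot and the scene stay as the last step left them, time stands still between calls to the robot, and variables do not carry over. Pictures are saved under pics/ and viewed, about 8 in all and at most 12, crops included, and the job is handed in when it is done.

Besides the shell and the picture viewer there is one more tool, called after "Call:" as name(argument=value, ...) on one line, values as JSON. move_arm: Moves the arm, as the interface text tells. Its arguments: {"type":"object","properties":{"motion":{"type":"array","items":{"type":"array"}}},"required":["motion"]}

```bash
mkdir -p pics; cat > h.py <<'E'
import numpy as np, cv2
from bench import monitor, viewer, workorder, spotter
from scipy.spatial.transform import Rotation as R
def K(n):
    c=viewer.calibration(n); f=210/np.tan(np.radians(c["fovy"])/2); return c,f
def ray(n,u,v,z):
    c,f=K(n);E=np.array(c["extrinsics"]);d=E[:3,:3]@[(u-c["cx"])/f,(v-c["cy"])/f,1];o=E[:3,3]
    return o+d*(z-o[2])/d[2]
def proj(n,P):
    c,f=K(n);E=np.array(c["extrinsics"]);p=(np.asarray(P)-E[:3,3])@E[:3,:3]
    return np.array([c["cx"]+f*p[...,0]/p[...,2],c["cy"]+f*p[...,1]/p[...,2]]).T
def tool():
    o=monitor.get_obs();q=o["eef_rot"];return np.array(o["eef_pos"]),R.from_quat([q[1],q[2],q[3],q[0]])
E
python3 - <<'E'
from h import *
o=monitor.get_obs();print(o)
a=viewer.camera("scene");b=viewer.camera("top")
cv2.imwrite("pics/scene.png",a);cv2.imwrite("pics/top.png",b)
for n in("scene","top"):
    print(n,viewer.calibration(n))
for n in ["spacer","stand","pin_tip","spray","screwdriver","collar"]:
  for c in("scene","top"):
    print(n,c,[(np.round(np.array(d["centre"])*[560,420],1),round(d["score"],2)) for d in spotter.search_frame(c,n)])
E
```

```text
{'time_s': 0.0, 'q': array([ 1.06971831e+00,  1.81544539e-01,  1.60800017e+00, -3.70620201e-06,
        1.35383143e+00, -2.06313463e-01]), 'dq': array([ 0.00096642, -0.00174997,  0.00265084, -0.00074678,  0.00026886,
       -0.00087862]), 'joint_efforts': array([ 1.16749445e-03, -4.44893861e+01, -3.51326108e+01, -1.39424951e-04,
        9.08457820e-03,  3.39710340e-06]), 'eef_pos': array([0.16677015, 0.54971471, 0.23838598]), 'eef_rot': array([-3.07173698e-04,  1.46848842e-01,  9.89158543e-01, -8.37171367e-04]), 'wrist_force': array([-0.33875622,  0.27286616,  0.28346131]), 'torque': array([-0.00292413, -0.01678407, -0.00934492]), 'opening': 1.0015940787037565}
scene {'fovy': 52.35534693978933, 'cx': 281.8879432899505, 'cy': 210.1466027170817, 'extrinsics': array([[-0.87915202,  0.26604278, -0.39536434,  0.99501972],
       [ 0.47648995,  0.47856563, -0.73751764,  0.73934678],
       [-0.00700346, -0.83677726, -0.54749865,  0.67112901],
       [ 0.        ,  0.        ,  0.        ,  1.        ]])}
top {'fovy': 48.54834335617741, 'cx': 281.683389399959, 'cy': 208.5243459397088, 'extr
[... 304 characters left out ...]
ay([396.7, 260.7]), 0.76), (array([351.5, 272.2]), 0.75)]
spacer top [(array([181.2, 224.7]), 0.75), (array([164.5, 289.4]), 0.74), (array([116.4, 222.6]), 0.63), (array([364.6, 223.6]), 0.55)]
stand scene [(array([259.5, 197.2]), 0.68)]
stand top [(array([366.8, 225. ]), 0.66)]
pin_tip scene [(array([267.3, 196.3]), 0.67)]
pin_tip top [(array([366., 224.]), 0.77)]
spray scene [(array([214.3, 179.2]), 0.82)]
spray top [(array([365.7, 227. ]), 0.62), (array([417.2, 156.7]), 0.58)]
screwdriver scene [(array([225.5, 283.4]), 0.93), (array([212.4, 178.2]), 0.39)]
screwdriver top [(array([237. , 117.7]), 0.64)]
collar scene [(array([255.4, 175.4]), 0.6)]
collar top [(array([445.4, 241.5]), 0.95)]
```

View pics/top.png

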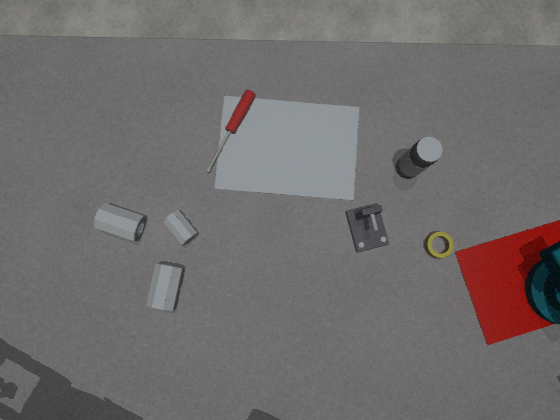

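View pics/scene.png

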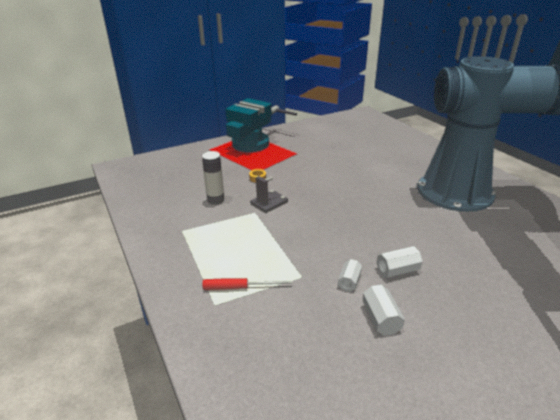

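The top view shows three octagonal bars: a small one at (181,227), a large one with a visible hole at (120,222), and another large one at (165,288). The smallest is (181,227). The stand is at (367,228). I'll check both in a close crop.

```bash
python3 - <<'E'
from h import *
b=cv2.imread("pics/top.png");a=cv2.imread("pics/scene.png")
r=lambda im,x,y,w,s:cv2.resize(im[y:y+w,x:x+w],(s,s),interpolation=cv2.INTER_CUBIC)
t=np.hstack([r(b,152,197,60,390),r(b,337,197,60,390)])
cv2.imwrite("pics/crop.png",t)
viewer.camera("top")
for d in spotter.outline_of("top","spacer"):
    m=d["region"].astype(np.uint8);rc=cv2.minAreaRect(cv2.findNonZero(m));
    bp=cv2.boxPoints(rc); P=np.array([ray("top",u,v,.02) for u,v in bp])
    print(d["score"],np.round(rc[0],1),P.mean(0).round(4),np.linalg.norm(P[1]-P[0]).round(3),np.linalg.norm(P[2]-P[1]).round(3),[ (np.degrees(np.arctan2(*(P[i+1]-P[i])[1::-1]))).round(1) for i in(0,1)])
for u,v in [(346,209),(380,203),(388,244),(358,251)]: print(ray("top",u,v,.014).round(4))
E
```

```text
0.95 [180.2 226.8] [0.5194 0.1695 0.02  ] 0.042 0.072 [np.float64(-49.4), np.float64(-139.9)]
0.83 [119.4 221.3] [0.5291 0.2954 0.02  ] 0.056 0.106 [np.float64(-15.0), np.float64(-108.1)]
0.82 [164.5 287.1] [0.3961 0.196  0.02  ] 0.092 0.061 [np.float64(-9.4), np.float64(-101.4)]
[ 0.5624 -0.1761  0.014 ]
[ 0.5763 -0.2483  0.014 ]
[ 0.4898 -0.2634  0.014 ]
[ 0.4744 -0.2004  0.014 ]
```

View pics/crop.png

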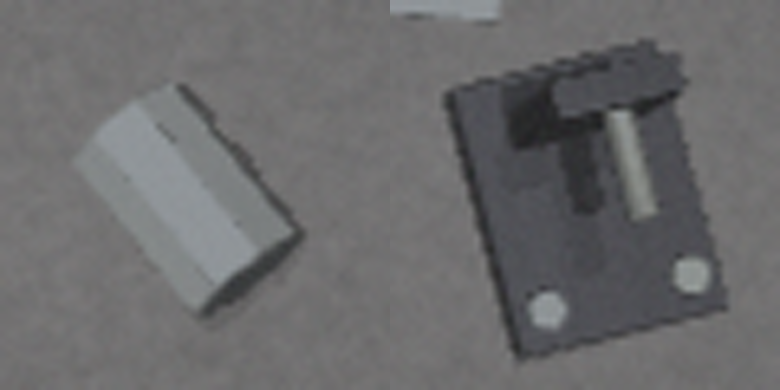

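The left crop shows the small spacer with no obvious hole. The right crop shows the pin running from the upright to its tip at about top (376,230), pointing toward the robot. The scene camera faces the spacer's +40° end, so I'll crop that.

```bash
python3 - <<'E'
from h import *
a=cv2.imread("pics/scene.png");b=cv2.imread("pics/top.png")
r=lambda im,x,y,w,s:cv2.resize(im[y:y+w,x:x+w],(s,s),interpolation=cv2.INTER_CUBIC)
t=np.hstack([r(a,325,250,50,400),r(a,240,170,50,400)])
cv2.imwrite("pics/crop2.png",np.clip(t*1.0,0,255).astype(np.uint8))
# pin from top + consistency with scene
tip=ray("top",376.5,230,.08);root=ray("top",372.7,214,.08)
print(tip,root,np.linalg.norm(tip-root),np.degrees(np.arctan2(*(tip-root)[1::-1])),proj("scene",[tip,root]))
print(proj("scene",[[.5194+.032*np.cos(.7),.1695+.032*np.sin(.7),.02],[.5194-.032*np.cos(.7),.1695-.032*np.sin(.7),.02]]))
E
```

```text
[ 0.51206828 -0.22525179  0.08      ] [ 0.54353361 -0.21831769  0.08      ] 0.03222032031907379 -167.57221194191848 [[271.12300177 176.88146859]
 [262.35552281 180.53063129]]
[[345.28226421 283.76767055]
 [352.19054285 265.92786442]]
```

View pics/crop2.png

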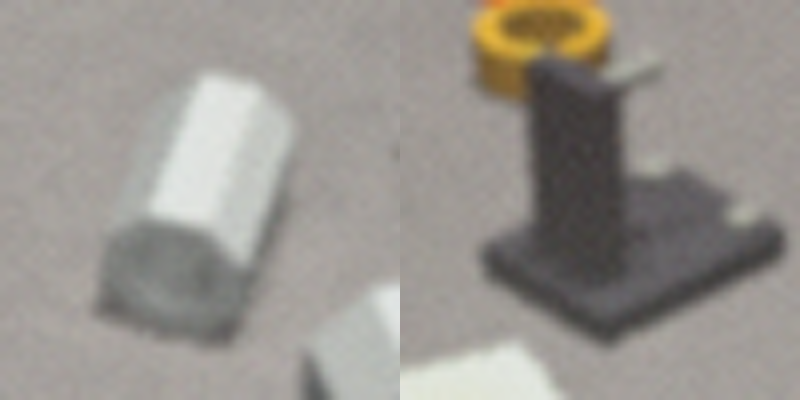

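The scene crop shows what looks like a bore ring on the spacer's +40° end. The pin tip at scene (272,178) agrees with the prediction of (271,177). I'll hover over the spacer next.

Call:
move_arm(motion=[[[-7.46, -4.36, 0.6], [0, 0, -7.15], 100], [[-7.46, -4.36, 0.6], [0, 0, -7.15], 100], [[-7.46, -4.36, 0.6], [0, 0, -7.15], 100], [[-7.46, -4.36, 0.6], [0, 0, -7.15], 100], [[-7.46, -4.36, 0.6], [0, 0, -7.15], 100], [[-7.46, -4.36, 0.6], [0, 0, -7.15], 100], [[-7.46, -4.36, 0.6], [0, 0, -7.15], 100], [[-7.46, -4.36, 0.6], [0, 0, -7.15], 100], [[-7.46, -4.36, 0.6], [0, 0, -7.15], 100], [[-7.46, -4.36, 0.6], [0, 0, -7.15], 100]])

```text
time_s: 2.05
eef_pos: [0.5215, 0.1667, 0.2031]
eef_rot: [0.0, -0.342, 0.94, -0.0]
wrist_force: [-0.1, 0.4, -0.1]
opening: 1.0
```

```bash
python3 - <<'E'
from h import *
p,r=tool();w=viewer.camera("wrist");cv2.imwrite("pics/w1.png",w)
print(p,r.as_matrix().round(3)); print(viewer.calibration("wrist"))
for d in spotter.outline_of("wrist","spacer"):
    m=d["region"].astype(np.uint8);rc=cv2.minAreaRect(cv2.findNonZero(m));
    bp=cv2.boxPoints(rc); P=np.array([ray("wrist",u,v,.02) for u,v in bp])
    print(d["score"],np.round(rc[0],1),P.mean(0).round(4),np.linalg.norm(P[1]-P[0]).round(3),np.linalg.norm(P[2]-P[1]).round(3),[ (np.degrees(np.arctan2(*(P[i+1]-P[i])[1::-1]))).round(1) for i in(0,1)])
E
```

```text
[0.52147901 0.16673893 0.20305315] [[-0.766 -0.643  0.   ]
 [-0.643  0.766 -0.001]
 [ 0.    -0.001 -1.   ]]
{'fovy': 68.46547862836888, 'cx': 283.2522519287272, 'cy': 204.50329760679634, 'extrinsics': array([[-6.43334777e-01,  7.38658342e-01,  2.01256601e-01,
         4.68637024e-01],
       [ 7.65584798e-01,  6.20525023e-01,  1.69789909e-01,
         1.23761396e-01],
       [ 5.31975618e-04,  2.63310748e-01, -9.64710924e-01,
         3.37175283e-01],
       [ 0.00000000e+00,  0.00000000e+00,  0.00000000e+00,
         1.00000000e+00]])}
0.96 [394.2 105.6] [0.3886 0.1995 0.02  ] 0.101 0.06 [np.float64(169.1), np.float64(85.4)]
0.88 [288.5 188. ] [0.5174 0.1741 0.02  ] 0.073 0.04 [np.float64(-140.5), np.float64(130.1)]
0.64 [368.4 264.1] [0.5263 0.3008 0.02  ] 0.057 0.113 [np.float64(164.2), np.float64(73.8)]
```

View pics/w1.png

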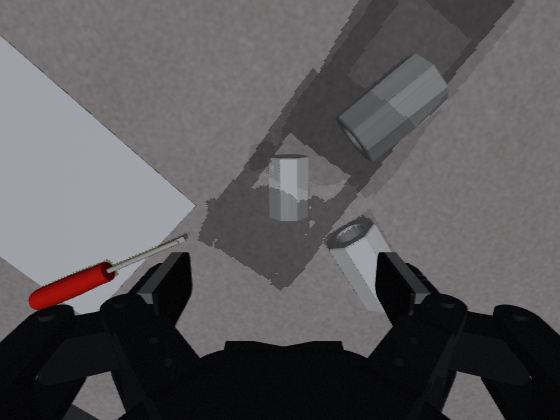

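The wrist view shows the small spacer at (289,188), with the two larger bars at (395,105) and (355,260), both visibly bored. The screwdriver is at the left. I'll fit the spacer's pose with a model in both views.

```bash
python3 - <<'E'
from h import *
from scipy.optimize import minimize
viewer.camera("wrist");viewer.camera("top")
regs={}
for n,c0 in(("wrist",(289,188)),("top",(180,227))):
    d=min(spotter.outline_of(n,"spacer"),key=lambda d:np.hypot(*(np.array(d["centre"])*[560,420]-c0)))
    regs[n]=d["region"]; print(n,d["score"],d["region"].sum())
rr=.02/np.cos(np.pi/8);an=np.pi/8+np.arange(8)*np.pi/4
def mask(n,x,y,t):
    P=[[x+l*np.cos(t)-rr*np.cos(a)*np.sin(t),y+l*np.sin(t)+rr*np.cos(a)*np.cos(t),.02+rr*np.sin(a)] for l in(-.032,.032) for a in an]
    h=cv2.convexHull((proj(n,np.array(P))*64).astype(np.int32).reshape(-1,1,2))
    m=np.zeros((420,560),np.uint8);cv2.fillConvexPoly(m,h,255,cv2.LINE_AA,6);return m/255.
for ns in(["wrist"],["top"],["wrist","top"]):
    f=lambda v:sum(np.abs(mask(n,v[0]/1e3,v[1]/1e3,v[2])-regs[n]).sum()/regs[n].sum() for n in ns)
    s=minimize(f,[518,171,.7],method="Nelder-Mead",options=dict(initial_simplex=[[518,171,.7],[524,171,.7],[518,177,.7],[518,171,.8]]))
    print(ns,s.x.round(2),np.degrees(s.x[2]).round(1),round(s.fun,3))
p,r=tool();g=np.array([s.x[0]/1e3,s.x[1]/1e3,.011]);print(p,"units",(r.inv().apply(g-p)/.06).round(3))
E
```

```text
wrist 0.6 2654
top 0.63 664
['wrist'] [517.87 170.45   0.7 ] 39.9 0.045
['top'] [519.63 169.48   0.74] 42.2 0.126
['wrist', 'top'] [517.98 170.28   0.69] 39.6 0.181
[0.51853798 0.17103643 0.20343151] units [ 0.016 -0.004  3.207]
```

Call:
move_arm(motion=[[[0.0, 0, 1.0], [0, 0, 0], 100], [[0.0, 0, 2.0], [0, 0, 0], 100], [[0.0, 0, 2.7], [0, 0, 0], 100], [[0.0, 0, 3.15], [0, 0, 0], 100], [[0.0, 0, 3.15], [0, 0, 0], 100], [[0.0, 0, 3.15], [0, 0, 0], 100], [[0.0, 0, 3.15], [0, 0, 0], 0], [[0.0, 0, 3.15], [0, 0, 0], 0], [[0.0, 0, 3.15], [0, 0, 0], 0], [[0.0, 0, 3.15], [0, 0, 0], 0]])

```text
time_s: 3.6
eef_pos: [0.5202, 0.17, 0.0154]
eef_rot: [0.001, -0.345, 0.939, -0.0]
wrist_force: [-1.7, -0.3, 6.0]
opening: 0.458
```

Call:
move_arm(motion=[[[0, 0, 0], [0, 0, 0], 0], [[0, 0, 0], [0, 0, 0], 0]])

```text
time_s: 3.85
eef_pos: [0.5202, 0.17, 0.0155]
eef_rot: [0.001, -0.345, 0.939, -0.0]
wrist_force: [-1.4, 0.7, 6.6]
opening: 0.452
```

Call:
move_arm(motion=[[[0, 0, -0.5], [0, 0, 0], 0], [[0, 0, -1.3], [0, 0, 0], 0], [[0, 0, -2.0], [0, 0, 0], 0], [[0, 0, -2.5], [0, 0, 0], 0], [[0, 0, -2.5], [0, 0, 0], 0]])

```text
time_s: 4.47
eef_pos: [0.5211, 0.17, 0.1669]
eef_rot: [0.003, -0.345, 0.939, -0.001]
wrist_force: [0.6, 0.2, -1.9]
opening: 0.455
```

```bash
python3 - <<'E'
from h import *
p,r=tool();a=viewer.camera("scene");print(p,monitor.get_obs()["opening"],monitor.get_obs()["wrist_force"])
w=viewer.camera("wrist")
c=p+[.03*np.cos(.69),.03*np.sin(.69),.0045];u,v=proj("scene",c).astype(int);print(u,v)
cv2.imwrite("pics/lift.png",np.hstack([cv2.resize(a[v-30:v+30,u-30:u+30],(400,400),interpolation=cv2.INTER_CUBIC),cv2.resize(w[80:360,140:420],(400,400))]))
E
```

```text
[0.52106047 0.1699961  0.16686475] 0.4516086765631116 [ 0.30051455  0.0336867  -3.26281135]
350 227
```

View pics/lift.png

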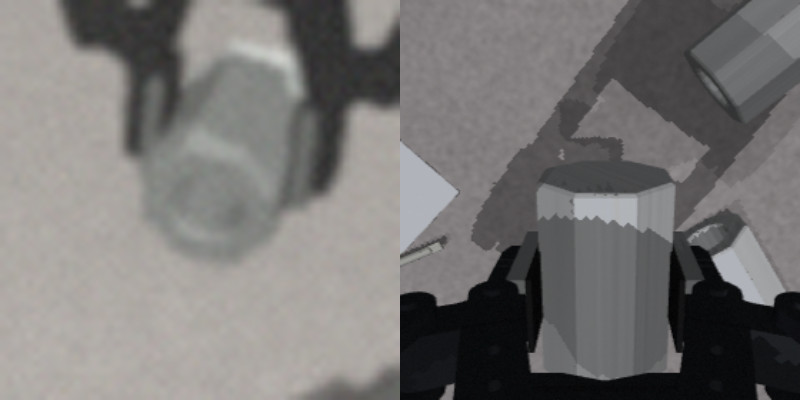

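The wrist crop shows a solid end on the tool +x side, and the scene crop shows a bore ring on the opposite end, tool −x. The spacer is held level. Next is the approach point in front of the pin.

Call:
move_arm(motion=[[[5.2, -4.48, 0], [0, 0, 3.5], 0], [[5.2, -4.48, 0], [0, 0, 3.5], 0], [[5.2, -4.48, 0], [0, 0, 3.5], 0], [[5.2, -4.48, 0], [0, 0, 3.5], 0], [[5.2, -4.48, 0], [0, 0, 3.5], 0], [[5.2, -4.48, 0], [0, 0, 3.5], 0], [[5.2, -4.48, 0], [0, 0, 3.5], 0], [[5.2, -4.48, 0], [0, 0, 3.5], 0], [[5.2, -4.48, 0], [0, 0, 3.5], 0], [[5.2, -4.48, 0], [0, 0, 3.5], 0]])

```text
time_s: 5.82
eef_pos: [0.4551, -0.2354, 0.1634]
eef_rot: [-0.001, -0.108, 0.994, 0.001]
wrist_force: [-0.2, -0.2, -2.3]
opening: 0.45
```

```bash
python3 - <<'E'
from h import *
for n in("top","scene"): viewer.camera(n)
p,r=tool();m=r.as_matrix();print(p,m.round(4))
h=-m[:,0]*[1,1,0];h/=np.linalg.norm(h);print("yaw hole",np.degrees(np.arctan2(h[1],h[0])))
tip=np.array([.512,-.2251,.08]);a=np.radians(12.5);s=np.array([np.cos(a),np.sin(a),0])
tgt=tip-.057*s+.0015*s-[0,0,.0045];print("units to preinsert",(r.inv().apply(tgt-p)/.06).round(3),"level err deg",np.degrees(np.arcsin(m[2,:2])))
E
```

```text
[ 0.45543503 -0.23575342  0.16396955] [[-9.766e-01 -2.149e-01 -4.000e-04]
 [-2.149e-01  9.766e-01  5.000e-04]
 [ 3.000e-04  6.000e-04 -1.000e+00]]
yaw hole 12.407381737850937
units to preinsert [-0.034 -0.031  1.474] level err deg [0.01763286 0.03288081]
```

Call:
move_arm(motion=[[[-0.03, -0.03, 0.5], [0, 0, 0], 0], [[-0.03, -0.03, 1.0], [0, 0, 0], 0], [[-0.03, -0.03, 1.4], [0, 0, 0], 0], [[-0.03, -0.03, 1.5], [0, 0, 0], 0], [[-0.03, -0.03, 1.5], [0, 0, 0], 0], [[-0.03, -0.03, 1.5], [0, 0, 0], 0]])

```text
time_s: 6.68
eef_pos: [0.4583, -0.2388, 0.0755]
eef_rot: [0.001, -0.107, 0.994, -0.001]
wrist_force: [-0.9, -0.9, -2.5]
opening: 0.457
```

```bash
python3 - <<'E'
from h import *
import time
a=viewer.camera("scene");b=viewer.camera("top");w=viewer.camera("wrist")
p,r=tool();m=r.as_matrix();print(p,monitor.get_obs()["wrist_force"])
s=-m[:,0];hole=p+[0,0,.0045]+.0305*s
tip=np.array([.512,-.2251,.08])
print("gap/lat/up",(tip-hole)@s,(tip-hole)@m[:,1],(tip-hole)[2])
print("scene hole,tip",proj("scene",[hole,tip]),"top",proj("top",[hole,tip]))
r_=lambda im,x,y,k,z:cv2.resize(im[y:y+k,x:x+k],(z,z),interpolation=cv2.INTER_CUBIC)
cv2.imwrite("pics/pre.png",np.hstack([r_(a,235,150,60,400),r_(b,340,200,60,400)]))
E
```

```text
[ 0.45802066 -0.23878347  0.07527169] [ 0.23704245 -0.46091578 -1.69080925]
gap/lat/up 0.025155861715419208 0.0018587428972238736 0.00019468001263400758
scene hole,tip [[277.43899452 173.95742823]
 [271.16837841 176.8981473 ]] top [[380.29316648 242.45651084]
 [376.42323484 230.03373273]]
```

View pics/pre.png

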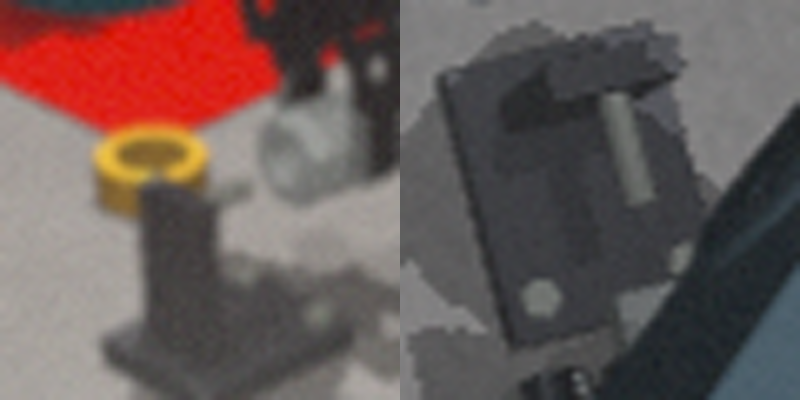

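The scene crop shows the hole facing the pin at about (278,174), where it was predicted. The pin tip is at top (376,230). I'm inserting part-way, with a 2 mm sideways correction.

Call:
move_arm(motion=[[[0, 0.03, 0], [0, 0, 0], 0], [[-0.15, 0.03, 0], [0, 0, 0], 0], [[-0.3, 0.03, 0], [0, 0, 0], 0], [[-0.42, 0.03, 0], [0, 0, 0], 0], [[-0.53, 0.03, 0], [0, 0, 0], 0], [[-0.63, 0.03, 0], [0, 0, 0], 0], [[-0.63, 0.03, 0], [0, 0, 0], 0]])

```text
time_s: 7.7
eef_pos: [0.4944, -0.2284, 0.0743]
eef_rot: [0.0, -0.107, 0.994, -0.0]
wrist_force: [0.4, -0.6, -2.0]
opening: 0.454
```

```bash
cat > chk.py <<'E'
from h import *
p,r=tool();m=r.as_matrix();o=monitor.get_obs();print(p,o["wrist_force"],o["torque"],o["opening"],o["time_s"])
s=-m[:,0];hole=p+[0,0,.0045]+.0305*s
tip=np.array([.512,-.2251,.08])
print("depth/lat/up",(hole-tip)@s,(tip-hole)@m[:,1],(tip-hole)[2])
E
python3 chk.py
```

```text
[ 0.49438822 -0.22843463  0.0742661 ] [ 0.38950263 -0.61656286 -2.03263247] [-0.01938699 -0.00230337 -0.02175965] 0.45436768217964824 7.7
depth/lat/up 0.012582340418089201 -0.0005047006218031885 0.0012320151602956686
```

Call:
move_arm(motion=[[[-0.08, 0, -0.02], [0, 0, 0], 0], [[-0.15, 0, -0.02], [0, 0, 0], 0], [[-0.2, 0, -0.02], [0, 0, 0], 0], [[-0.24, 0, -0.02], [0, 0, 0], 0], [[-0.24, 0, -0.02], [0, 0, 0], 0], [[-0.24, 0, -0.02], [0, 0, 0], 0]])

```text
time_s: 8.45
eef_pos: [0.508, -0.2254, 0.0754]
eef_rot: [-0.0, -0.107, 0.994, 0.0]
wrist_force: [0.7, -0.8, -2.8]
opening: 0.454
```

```bash
python3 chk.py; python3 - <<'E'
from h import *
a=viewer.camera("scene");b=viewer.camera("top")
r_=lambda im,x,y,k,z:cv2.resize(im[y:y+k,x:x+k],(z,z),interpolation=cv2.INTER_CUBIC)
cv2.imwrite("pics/ins.png",np.hstack([r_(a,235,150,60,400),r_(b,340,200,60,400)]))
E
```

```text
[ 0.50795195 -0.22541167  0.07541004] [ 0.74045775 -0.82050947 -2.78047891] [ 0.00535992 -0.00394402  0.03023862] 0.4536073479769316 8.45
depth/lat/up 0.02647859360194415 -0.0005585506793977865 9.555514450217129e-05
```

View pics/ins.png

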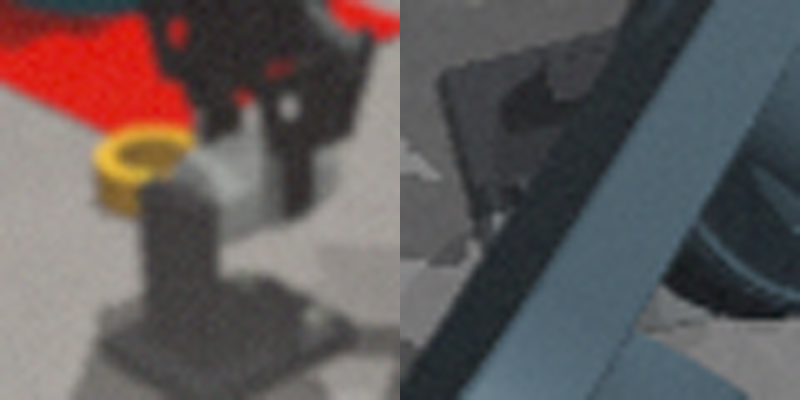

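The scene crop shows the spacer's end close against the upright. The computed depth is about 26 mm with no contact force, so the bored end is confirmed. I'm drawing it off and lifting.

Call:
move_arm(motion=[[[0.15, 0, 0], [0, 0, 0], 0], [[0.4, 0, 0], [0, 0, 0], 0], [[0.7, 0, 0], [0, 0, 0], 0], [[1.0, 0, 0], [0, 0, 0], 0], [[1.2, 0, 0], [0, 0, 0], 0], [[1.2, 0, -0.6], [0, 0, 0], 0], [[1.2, 0, -1.4], [0, 0, 0], 0], [[1.2, 0, -2.3], [0, 0, 0], 0], [[1.2, 0, -3.2], [0, 0, 0], 0], [[1.2, 0, -3.2], [0, 0, 0], 0]])

```text
time_s: 9.8
eef_pos: [0.4395, -0.2429, 0.2729]
eef_rot: [0.004, -0.107, 0.994, -0.004]
wrist_force: [0.4, -0.1, -2.6]
opening: 0.454
```

```bash
python3 chk.py; python3 - <<'E'
from h import *
p,r=tool();print((r.inv().apply(np.array([.60,-.03,.29])-p)/.06).round(2))
E
```

```text
[ 0.43947011 -0.24286391  0.27286163] [ 0.40991441 -0.06598824 -2.60979342] [-0.0012513  -0.0232139  -0.05879771] 0.4540291442338331 9.8
depth/lat/up -0.042936514025155414 0.0035990461531541992 -0.19754884596029287
[-3.37  2.89 -0.29]
```

Call:
move_arm(motion=[[[-3.4, 2.9, -0.3], [0, 0, 0], 0], [[-3.4, 2.9, -0.3], [0, 0, 0], 0], [[-3.4, 2.9, -0.3], [0, -2, 0], 0], [[-3.4, 2.9, -0.3], [0, -3, 0], 0], [[-3.4, 2.9, -0.3], [0, -4, 0], 0], [[-3.4, 2.9, -0.3], [0, -5, 0], 0], [[-3.4, 2.9, -0.3], [0, -6, 0], 0], [[-3.4, 2.9, -0.3], [0, -6, 0], 0]])

```text
time_s: 10.8
eef_pos: [0.5969, -0.027, 0.2809]
eef_rot: [0.401, -0.096, 0.91, 0.045]
wrist_force: [-0.2, -0.4, -2.3]
opening: 0.459
```

```bash
cat > up.py <<'E'
from h import *
p,r=tool();m=r.as_matrix();o=monitor.get_obs();print(p,o["q"].round(3),o["opening"],o["time_s"],np.abs(o["dq"]).max())
h=-m[:,0];rv=np.cross(h,[0,0,1]);a=np.arctan2(np.linalg.norm(rv),h[2]);rv=rv/np.linalg.norm(rv)*a
print("hole dir",h,"tilt",np.degrees(a),"turn units",(r.inv().apply(np.degrees(rv))/8).round(3))
E
python3 up.py
```

```text
[ 0.59690891 -0.02700012  0.28092039] [-0.517 -0.22   2.128  0.827  0.737 -2.789] 0.4587077390542122 10.8 0.12439056791154936
hole dir [0.65942    0.13882098 0.7388464 ] tilt 42.366760858832116 turn units [-0.    -5.296 -0.037]
```

```bash
cat > fin.py <<'E'
from h import *
p,r=tool();a=np.radians(-14)
z=np.array([np.cos(a),np.sin(a),0]);x=np.array([0,0,-1.]);T=np.column_stack([x,np.cross(z,x),z])
print("turn",(np.degrees((r.inv()*R.from_matrix(T)).as_rotvec())/8).round(2),"shift",(r.inv().apply(np.array([.60,-.03,.245])-p)/.06).round(2))
E
python3 fin.py
```

```text
turn [ 3.13 -5.21  1.18] shift [ 0.42 -0.06  0.43]
```

Call:
move_arm(motion=[[[0.1, 0, 0.1], [0.63, -1.04, 0.24], 0], [[0.2, 0, 0.2], [1.25, -2.08, 0.47], 0], [[0.3, 0, 0.3], [1.88, -3.13, 0.71], 0], [[0.42, -0.06, 0.43], [2.5, -4.17, 0.94], 0], [[0.42, -0.06, 0.43], [3.13, -5.21, 1.18], 0], [[0.42, -0.06, 0.43], [3.13, -5.21, 1.18], 0], [[0.42, -0.06, 0.43], [3.13, -5.21, 1.18], 0], [[0.42, -0.06, 0.43], [3.13, -5.21, 1.18], 0]])

```text
time_s: 11.8
eef_pos: [0.4962, -0.0347, 0.4108]
eef_rot: [0.661, 0.093, 0.741, -0.072]
wrist_force: [-0.4, 0.0, -2.0]
opening: 0.454
```

```bash
python3 up.py; python3 fin.py
```

```text
[ 0.49620122 -0.03466806  0.41084191] [-0.446 -0.893  2.574  1.535  0.211 -3.113] 0.45411631433071925 11.8 0.04619630872010492
hole dir [ 0.10800414 -0.04309267  0.99321605] tilt 6.67766611309541 turn units [-0.    -0.826 -0.12 ]
turn [ 0.07 -0.83 -0.12] shift [2.56 0.43 1.97]
```

The arm hit its inner limits here: q2 and q3 are at range and q5 is near the wrist singularity. Extending outwards is the fix.

```bash
sed -i 's/\[.60,-.03,.245\]/[.74,-.06,.30]/' fin.py; python3 fin.py
```

```text
turn [ 0.07 -0.83 -0.12] shift [1.38 0.51 4.24]
```

Call:
move_arm(motion=[[[0.1, 0.06, 0.5], [0, 0, 0], 0], [[0.2, 0.12, 1.0], [0, 0, 0], 0], [[0.4, 0.2, 1.6], [0, 0, 0], 0], [[0.6, 0.3, 2.2], [0, 0, 0], 0], [[0.8, 0.4, 2.8], [0, 0, 0], 0], [[1.0, 0.45, 3.4], [0, 0, 0], 0], [[1.2, 0.5, 4.0], [0, 0, 0], 0], [[1.38, 0.51, 4.24], [0, 0, 0], 0], [[1.38, 0.51, 4.24], [0, 0, 0], 0], [[1.38, 0.51, 4.24], [0, 0, 0], 0]])

```text
time_s: 13.05
eef_pos: [0.6472, -0.057, 0.4599]
eef_rot: [0.621, 0.099, 0.775, -0.065]
wrist_force: [0.3, -0.0, -2.1]
opening: 0.453
```

```bash
python3 up.py; python3 fin.py
```

```text
[ 0.64719972 -0.05698786  0.45994318] [-0.306 -0.353  2.144  1.55   0.073 -3.115] 0.45338603555279544 13.05 0.286590802598939
hole dir [ 0.2091866  -0.07206852  0.97521644] tilt 12.782640195905309 turn units [-0.    -1.59  -0.157]
turn [ 0.08 -1.59 -0.15] shift [2.27 0.25 2.07]
```

Call:
move_arm(motion=[[[0, 0, 0], [0, 1, 0], 0], [[0, 0, 0], [0, 2, 0], 0], [[0, 0, 0], [0, 3, 0], 0], [[0, 0, 0], [0, 4, 0], 0], [[0, 0, 0], [0, 5, 0], 0], [[0, 0, 0], [0, 5, 0], 0], [[0, 0, 0], [0, 5, 0], 0], [[0, 0, 0], [0, 5, 0], 0]])

```text
time_s: 14.05
eef_pos: [0.6473, -0.0576, 0.4607]
eef_rot: [0.319, 0.115, 0.94, -0.028]
wrist_force: [-0.7, -0.2, -3.6]
opening: 0.457
```

```bash
python3 up.py; python3 fin.py
```

```text
[ 0.64734845 -0.05760124  0.46066938] [-0.297 -0.166  1.645  0.063  1.013 -1.639] 0.45678758456881197 14.05 0.07899972411647706
hole dir [ 0.76965353 -0.19904575  0.60664177] tilt 52.652925185445376 turn units [ 0.    -6.579 -0.176]
turn [ 0.12 -6.58 -0.12] shift [0.43 0.27 3.05]
```

Pitching down unwound the wrist (q4≈0). A level tool at low height needs the q4≈π branch, so I'll fit a quick kinematic model and plan a route.

```bash
cat > fk.py <<'E'
from h import *
from scipy.optimize import least_squares
D=[([1.0697,.1815,1.608,0,1.3538,-.2063],[.16677,.54971,.23839],[-.0003,.14685,.98916,-.0008]),
([-.517,-.22,2.128,.827,.737,-2.789],[.59691,-.02700,.28092],[.401,-.096,.910,.045]),
([-.446,-.893,2.574,1.535,.211,-3.113],[.49620,-.03467,.41084],[.661,.093,.741,-.072]),
([-.306,-.353,2.144,1.55,.073,-3.115],[.64720,-.05699,.45994],[.621,.099,.775,-.065]),
([-.297,-.166,1.645,.063,1.013,-1.639],[.64735,-.05760,.46067],[.319,.115,.940,-.028])]
def fr(q,L,s=(1,1),c=0):
    a,L1,L2,Lt,h,off,e=L
    R1=R.from_euler("z",q[0]);A=R1*R.from_euler("y",q[1]);B=R1*R.from_euler("y",q[1]+q[2])
    C=B*R.from_euler("z",s[0]*q[3])*R.from_euler("y",q[4]);T=C*R.from_euler("z",s[1]*q[5]+c)
    return np.array([0,0,h])+R1.apply([a,off,0])+A.apply([0,0,L1])+B.apply([e,0,L2])+C.apply([0,0,Lt]),T
def fit():
  best=None
  for s in((1,1),(1,-1),(-1,1),(-1,-1)):
    for c in(0,np.pi/2,np.pi,-np.pi/2):
      e=sum((fr(q,[0]*7,s,c)[1].inv()*R.from_quat([*k[1:],k[0]])).magnitude() for q,_,k in D)
      if best is None or e<best[0]: best=(e,s,c)
  e,s,c=best
  S=least_squares(lambda L:np.concatenate([fr(q,L,s,c)[0]-p for q,p,_ in D]),[0,.4,.35,.2,.3,.12,0])
  return S.x,s,c,e,np.abs(S.fun).max()
if __name__=="__main__":
  L,s,c,e,m=fit();print(L.round(3),s,c,e,m)
  T=np.column_stack([[0,0,-1.],[0,0,0],[1.,0,0]])
  lo=[-2.9,-.85,.35,-1.1,0.05,-3.0];hi=[2.9,2,2.5,4.2,2.6,3.0]
  for pos in([.65,-.06,.26],[.6,-.03,.3],[.7,-.06,.3],[.75,-.06,.40],[.75,-.06,.5]):
   for q0 in([-.2,.2,1.8,3.1,.5,1.5],[-.2,0,1.5,0,.3,-1.57],[-.3,.2,1.9,1.57,1.5,2.7]):
    def f(q):
      p,r=fr(q,L,s,c);return np.r_[(p-pos)*10,r.apply([1,0,0])-[0,0,-1]]
    o=least_squares(f,q0,bounds=(lo,hi));p,r=fr(o.x,L,s,c);z=r.apply([0,0,1])
    print(pos,o.x.round(2),"err",round(np.abs(o.fun).max(),4),"toolyaw",np.degrees(np.arctan2(z[1],z[0])).round(0))
E
python3 fk.py
```

```text
[0.001 0.438 0.514 0.31  0.314 0.118 0.086] (1, 1) 1.5707963267948966 0.003782604826079549 0.0004278845957351729
[0.65, -0.06, 0.26] [-0.09  0.32  2.2   3.62  1.01  1.3 ] err 0.0 toolyaw -28.0
[0.65, -0.06, 0.26] [-0.25 -0.07  2.15 -1.1   0.05 -0.45] err 0.4829 toolyaw -17.0
[0.65, -0.06, 0.26] [-0.8   0.44  2.01  1.69  1.48  2.26] err 0.0 toolyaw 36.0
[0.6, -0.03, 0.3] [0.06 0.17 2.26 3.91 1.01 1.1 ] err 0.0 toolyaw -33.0
[0.6, -0.03, 0.3] [-0.01  1.11  0.69 -1.1   2.6   0.52] err 0.0337 toolyaw -153.0
[0.6, -0.03, 0.3] [-0.84  0.33  2.04  1.53  1.61  2.34] err 0.0 toolyaw 45.0
[0.7, -0.06, 0.3] [-0.13  0.27  2.12  3.52  0.86  1.32] err 0.0 toolyaw -24.0
[0.7, -0.06, 0.3] [-0.23 -0.01  2.04 -1.1   0.05 -0.45] err 0.4399 toolyaw -16.0
[0.7, -0.06, 0.3] [-0.73  0.42  1.9   1.71  1.42  2.38] err 0.0 toolyaw 36.0
[0.75, -0.06, 0.4] [-0.19  0.12  2.02  3.34  0.58  1.41] err 0.0 toolyaw -17.0
[0.75, -0.06, 0.4] [-0.22 -0.02  1.91 -1.1   0.05 -0.46] err 0.3233 toolyaw -15.0
[0.75, -0.06, 0.4] [-0.67  0.32  1.77  1.71  1.34  2.61] err 0.0 toolyaw 36.0
[0.75, -0.06, 0.5] [-0.22 -0.05  1.96  3.27  0.34  1.45] err 0.0 toolyaw -15.0
[0.75, -0.06, 0.5] [-0.22 -0.11  1.87 -1.1   0.05 -0.46] err 0.2027 toolyaw -15.0
[0.75, -0.06, 0.5] [-0.67  0.19  1.7   1.66  1.31  2.81] err 0.0 toolyaw 36.0
```

The model fits to 0.4 mm. I'll spin the last joint the long way about tool z to change branch, then swing up with the tool to the left.

Call:
move_arm(motion=[[[0, 0, 0], [0, 0, 1.25], 0], [[0, 0, 0], [0, 0, 2.5], 0], [[0, 0, 0], [0, 0, 3.75], 0], [[0, 0, 0], [0, 0, 5], 0], [[0, 0, 0], [0, 0, 6.25], 0], [[0, 0, 0], [0, 0, 7.5], 0], [[0, 0, 0], [0, 0, 8.75], 0], [[0, 0, 0], [0, 0, 10], 0], [[0, 0, 0], [0, 0, 11.25], 0], [[0, 0, 0], [0, 0, 12.5], 0]])

```text
time_s: 15.3
eef_pos: [0.6455, -0.0572, 0.4585]
eef_rot: [0.225, 0.796, 0.514, 0.227]
wrist_force: [-0.3, -0.2, -2.5]
opening: 0.454
```

Call:
move_arm(motion=[[[0, 0, 0], [0, 0, 1.25], 0], [[0, 0, 0], [0, 0, 2.5], 0], [[0, 0, 0], [0, 0, 3.75], 0], [[0, 0, 0], [0, 0, 5], 0], [[0, 0, 0], [0, 0, 6.25], 0], [[0, 0, 0], [0, 0, 7.5], 0], [[0, 0, 0], [0, 0, 8.75], 0], [[0, 0, 0], [0, 0, 10], 0], [[0, 0, 0], [0, 0, 11.25], 0], [[0, 0, 0], [0, 0, 12.5], 0]])

```text
time_s: 16.55
eef_pos: [0.6455, -0.0572, 0.4585]
eef_rot: [-0.029, 0.905, -0.28, 0.319]
wrist_force: [-0.1, -0.2, -2.3]
opening: 0.455
```

```bash
python3 up.py; cat > plan.py <<'E'
import sys,json
from fk import *
L,s,c,_,_=fit();q=np.array(monitor.get_obs()["q"]);g=np.array([-.8,.44,2.01,1.69,1.48,2.26]);n=int(sys.argv[1])
p0,r0=tool();rows=[]
for k in range(1,n+1):
    p,r=fr(q+(g-q)*k/n,L,s,c);rows.append([(r0.inv().apply(p-p0)/.06).round(2).tolist(),(np.degrees((r0.inv()*r).as_rotvec())/8).round(2).tolist(),0]);print(k,p.round(3),rows[-1])
E
python3 plan.py 18
```

```text
[ 0.6454903  -0.05718104  0.45854521] [-0.298 -0.169  1.651  0.064  1.011  1.856] 0.454616874813233 16.55 1.3866563824375584
hole dir [-0.64079834  0.52473084 -0.56038828] tilt 124.0826544890182 turn units [  0.    -14.895   4.325]
1 [ 0.643 -0.049  0.421] [[-0.44, 0.05, 0.45], [0.24, -0.65, 0.7], 0]
2 [ 0.64  -0.04   0.388] [[-0.86, 0.08, 0.85], [0.48, -1.28, 1.41], 0]
3 [ 0.636 -0.031  0.358] [[-1.27, 0.09, 1.19], [0.71, -1.89, 2.15], 0]
4 [ 0.633 -0.02   0.332] [[-1.64, 0.08, 1.47], [0.95, -2.49, 2.91], 0]
5 [ 0.629 -0.01   0.31 ] [[-1.97, 0.05, 1.7], [1.2, -3.07, 3.68], 0]
6 [ 0.626 -0.     0.292] [[-2.26, 0.0, 1.9], [1.45, -3.63, 4.47], 0]
7 [0.624 0.009 0.278] [[-2.49, -0.05, 2.05], [1.72, -4.17, 5.27], 0]
8 [0.623 0.016 0.267] [[-2.67, -0.11, 2.17], [2.0, -4.69, 6.09], 0]
9 [0.623 0.022 0.259] [[-2.8, -0.16, 2.27], [2.3, -5.18, 6.91], 0]
10 [0.625 0.026 0.253] [[-2.86, -0.2, 2.34], [2.61, -5.65, 7.74], 0]
11 [0.627 0.027 0.251] [[-2.87, -0.22, 2.4], [2.95, -6.09, 8.58], 0]
12 [0.63  0.024 0.25 ] [[-2.83, -0.22, 2.45], [3.31, -6.5, 9.42], 0]
13 [0.634 0.019 0.251] [[-2.73, -0.18, 2.49], [3.7, -6.87, 10.26], 0]
14 [0.638 0.01  0.252] [[-2.6, -0.1, 2.52], [4.12, -7.21, 11.1], 0]
15 [ 0.642 -0.002  0.255] [[-2.42, 0.03, 2.56], [4.58, -7.51, 11.94], 0]
16 [ 0.646 -0.018  0.257] [[-2.22, 0.22, 2.59], [5.07, -7.77, 12.77], 0]
17 [ 0.648 -0.037  0.259] [[-2.01, 0.46, 2.63], [5.6, -7.97, 13.59], 0]
18 [ 0.65  -0.059  0.261] [[-1.79, 0.76, 2.67], [6.17, -8.13, 14.4], 0]
```

Call:
move_arm(motion=[[[-0.44, 0.05, 0.45], [0.24, -0.65, 0.7], 0], [[-0.86, 0.08, 0.85], [0.48, -1.28, 1.41], 0], [[-1.27, 0.09, 1.19], [0.71, -1.89, 2.15], 0], [[-1.64, 0.08, 1.47], [0.95, -2.49, 2.91], 0], [[-1.97, 0.05, 1.7], [1.2, -3.07, 3.68], 0], [[-2.26, 0, 1.9], [1.45, -3.63, 4.47], 0], [[-2.49, -0.05, 2.05], [1.72, -4.17, 5.27], 0], [[-2.67, -0.11, 2.17], [2.0, -4.69, 6.09], 0], [[-2.8, -0.16, 2.27], [2.3, -5.18, 6.91], 0], [[-2.86, -0.2, 2.34], [2.61, -5.65, 7.74], 0]])

```text
time_s: 17.8
eef_pos: [0.6242, 0.0245, 0.2531]
eef_rot: [-0.434, 0.668, -0.602, -0.052]
wrist_force: [-0.1, 0.4, -1.9]
opening: 0.457
```

```bash
python3 up.py; python3 plan.py 8
```

```text
[0.62416745 0.02450854 0.2531488 ] [-0.579  0.17   1.849  0.964  1.275  2.082] 0.4565460081776086 17.8 0.7103172483551793
hole dir [-0.26953252  0.75924963  0.59236156] tilt 53.675228624709725 turn units [-0.    -5.149  4.302]
1 [0.626 0.025 0.25 ] [[0.03, -0.01, 0.05], [0.39, -0.5, 0.77], 0]
2 [0.63  0.024 0.25 ] [[0.07, -0.05, 0.07], [0.82, -1.0, 1.53], 0]
3 [0.634 0.018 0.25 ] [[0.15, -0.12, 0.04], [1.27, -1.48, 2.28], 0]
4 [0.638 0.01  0.252] [[0.26, -0.21, -0.04], [1.74, -1.96, 3.01], 0]
5 [ 0.642 -0.002  0.255] [[0.4, -0.31, -0.17], [2.25, -2.43, 3.72], 0]
6 [ 0.646 -0.018  0.257] [[0.59, -0.41, -0.33], [2.79, -2.88, 4.41], 0]
7 [ 0.648 -0.037  0.259] [[0.83, -0.5, -0.54], [3.35, -3.33, 5.07], 0]
8 [ 0.65  -0.059  0.261] [[1.1, -0.57, -0.78], [3.95, -3.76, 5.71], 0]
```

Call:
move_arm(motion=[[[0.03, -0.01, 0.05], [0.39, -0.5, 0.77], 0], [[0.07, -0.05, 0.07], [0.82, -1.0, 1.53], 0], [[0.15, -0.12, 0.04], [1.27, -1.48, 2.28], 0], [[0.26, -0.21, -0.04], [1.74, -1.96, 3.01], 0], [[0.4, -0.31, -0.17], [2.25, -2.43, 3.72], 0], [[0.59, -0.41, -0.33], [2.79, -2.88, 4.41], 0], [[0.83, -0.5, -0.54], [3.35, -3.33, 5.07], 0], [[1.1, -0.57, -0.78], [3.95, -3.76, 5.71], 0], [[1.1, -0.57, -0.78], [3.95, -3.76, 5.71], 0], [[1.1, -0.57, -0.78], [3.95, -3.76, 5.71], 0]])

```text
time_s: 19.05
eef_pos: [0.6508, -0.0586, 0.2621]
eef_rot: [0.674, -0.218, 0.671, 0.218]
wrist_force: [-0.4, -0.4, -1.8]
opening: 0.453
```

```bash
python3 up.py
```

```text
[ 0.65077333 -0.05860071  0.26214346] [-0.799  0.438  2.006  1.685  1.48   2.261] 0.4526791699191354 19.05 0.01304594644729206
hole dir [-4.04391766e-03 -6.97496253e-04  9.99991580e-01] tilt 0.23512128272107632 turn units [0.    0.026 0.013]
```

Call:
move_arm(motion=[[[0, 0, 0], [0, 0, 0], 0], [[0, 0, 0], [0, 0, 0], 0], [[0, 0, 0], [0, 0, 0], 0], [[0, 0, 0], [0, 0, 0], 0]])

```text
time_s: 19.55
eef_pos: [0.651, -0.059, 0.2626]
eef_rot: [0.675, -0.217, 0.671, 0.218]
wrist_force: [0.4, -0.7, -1.8]
opening: 0.453
```

```bash
python3 up.py; python3 - <<'E'
from h import *
p,r=tool();a=viewer.camera("scene");b=viewer.camera("top");w=viewer.camera("wrist")
u,v=proj("scene",p).astype(int);U,V=proj("top",p).astype(int);print(u,v,U,V)
cr=lambda im,u,v,k:cv2.resize(im[max(v-k,0):v+k,max(u-k,0):u+k],(390,390),interpolation=cv2.INTER_CUBIC)
cv2.imwrite("pics/fin.png",np.hstack([cr(a,u,v,60),cr(b,U,V,60)]))
cv2.imwrite("pics/finscene.png",np.hstack([cv2.resize(b,(400,300)),cv2.resize(a,(400,300))]))
E
```

```text
[ 0.65095057 -0.05896887  0.26260466] [-0.799  0.439  2.005  1.687  1.482  2.262] 0.45290365197137566 19.55 0.0025138277766315145
hole dir [-0.00538247 -0.00295708  0.99998114] tilt 0.35187152022215074 turn units [0.    0.044 0.005]
248 150 296 131
```

View pics/fin.png

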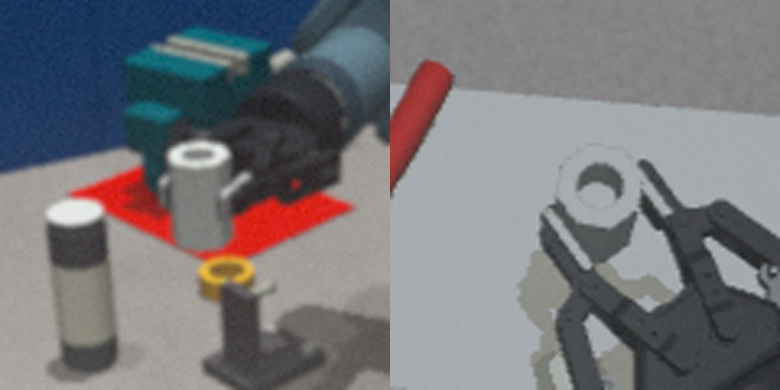

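View pics/finscene.png

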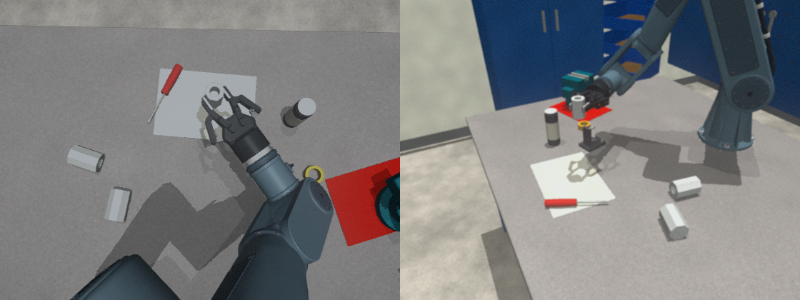

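The hole faces straight up in both views: scene (248,145) and top (296,127). The spacer is upright in the jaws, and the bystanders are where they were.

```bash
python3 -c "
from bench import workorder
print(workorder.hand_in())"
```

```text
the job is handed in; nothing more can be done
None
```

The spacer is on its final hold with the bored end facing straight up, and the job is handed in at about 19.7 s of the 67 s allowed.

- **Pick and bored end:** I picked the smallest of the three octagonal bars. Its bored end showed in the scene picture.
- **Pin test:** I slid that end onto the pin to a computed depth of about 26 mm out of 30 mm. The readings between insertion steps showed no contact force, and the view showed the spacer's end close to the upright. The depth comes from the measured poses, good to about 2–3 mm; I did not push on to feel the bottom of the hole.
- **Final hold:** The spacer was drawn off, lifted and turned. By the arm's pose the hole axis is 0.35° from vertical. The spacer's centre is at about 0.26 m, which puts its lower end about 23 cm above the bench. The arm is at rest with the gripper opening steady at 0.453, about 38 mm.
- **Bystanders:** The spray can, screwdriver and collar looked unmoved in the last pictures, judged by eye rather than measured.
- **Difficulty:** The first attempt at the final turn ran the arm into joint range limits, stopping 7–13° short and rising to about 0.46 m. I took the wrist round the other way in free space and it then reached the pose. The grip opening did not change.

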